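Shift the feed gearbox into the yellow gear

TASK

Change the feed gearbox on the bench to the yellow gear: push its lever out of the park slot where it stands, along the gate, and all the way into the slot that ends at the yellow tab, without running it into any of the other coloured gears on the way. Only push the knob, gently, with the fingertips and never grip it; leave the other things on the bench where they stand, and finish clear of the lever.

Things in the scene. Friction and masses are not known exactly. Their poses are not given: they have to be found in the camera images.
- gearbox: Grey feed gearbox fixed to the bench, 170 x 190 x 76 mm, turned up to 0.3 rad, with an aluminium gate plate on top (x +-52, y +-55 mm, its top 84 mm above the bench). Origin under its centre on the bench; x axis away from the robot (+x far, -x near), y axis to the left.
- gate_centre (a point): Middle of the gate's cross channel, 80 mm over gearbox origin. Slot centre lines in gearbox axes: cross channel at x = 0, y from -22 to +22 mm; four gear slots leave it at y = +22 and -22, far and near, the stem stopping at x = +20 or -20 mm; one unmarked park slot at y = 0, near side only, to x = -20 (the lever starts in it). Slots 13 mm wide, stem 9 mm.
- gear_knob: Black ball knob, 30 mm diameter, on top of the lever; origin at the ball's centre, 150 mm above the bench with the lever upright. It moves twice as far as the stem in the gate (about 39 mm along a gear slot, 42 mm sideways) and drops up to 12 mm in a corner. The lever stays where it is left, takes about 2 N at the knob to move, and is stopped by the gate's walls.
- lever_at_gate (a point): Point on the axis of the lever's stem at the gate plate, 70 mm along it from the lever's pivot (which lies 10 mm above the gearbox's origin); the knob is 140 mm from the pivot
- shift (a joint): Near-far lean of the lever, rad: 0 in the cross channel, about +0.28 fully in a far slot, -0.28 fully in a near slot; about -0.2 to -0.27 (park) at the start
- select (a joint): Left-right lean of the lever, rad: 0 at the park slot, about +0.30 at the left gear slots (gearbox +y), -0.30 at the right ones
- tab_yellow: Yellow tab, 22 x 30 x 3 mm, on the gate plate just beyond the end of one gear slot; origin at the centre of its underside, in line with its slot, at gearbox x = +38 or -38, y = +22 or -22 mm. Which of the four slots it marks changes from run to run. This is the gear wanted.
- tab_red: Red tab, 22 x 30 x 3 mm, on the gate plate just beyond the end of one gear slot; origin at the centre of its underside, in line with its slot, at gearbox x = +38 or -38, y = +22 or -22 mm. Which of the four slots it marks changes from run to run.
- tab_blue: Blue tab, 22 x 30 x 3 mm, on the gate plate just beyond the end of one gear slot; origin at the centre of its underside, in line with its slot, at gearbox x = +38 or -38, y = +22 or -22 mm. Which of the four slots it marks changes from run to run.
- tab_green: Green tab, 22 x 30 x 3 mm, on the gate plate just beyond the end of one gear slot; origin at the centre of its underside, in line with its slot, at gearbox x = +38 or -38, y = +22 or -22 mm. Which of the four slots it marks changes from run to run.
- ipa_pump: Blue and white pump dispenser, 66 mm wide, 128 mm high, loose; bystander. Origin under its centre
- flux_bottle: Small white bottle with red pointed cap, 38 mm wide, 109 mm high, loose; bystander. Origin under its centre
- paste_jar: White jar with black lid, 61 mm wide, 53 mm high, loose; bystander. Origin under its centre
- carrier_a: Black slotted carrier, 52 x 118 x 50 mm, loose on a black tray to the right; bystander. Origin under its centre

How it is judged:
By the outcome, as a careful person would: the job done as asked, in the order asked, and still so for the second after the job is handed in, with the robot touching nothing.
It also fails if it takes over 64 s, if anything falls off the work surface, if the arm or the gripper's body presses on something with over 40 N, if the wrist force passes 120 N, or if a joint passes its speed limit or range.

ROBOT

A 6-joint arm with a two-finger parallel gripper is mounted at the origin on a cart in front of the work surface, level with it; the furniture and walls round the work are solid. World frame = base frame: x ahead of the robot, y to its left, z up, the work surface at z = 0. Lengths are in m, angles in rad, forces in N, time in s.
With the tool pointing down it reaches from about 0.275 to 0.825 m from the base axis. Payload 4.9 kg.
Tool frame: the origin (TCP) lies midway between the tips of the shut fingers; the grasp point (between the pads) lies 19 mm behind it; z points along the fingers, y is the line along which they close (so a half turn about z gives the same grasp; the last joint's range is limited). The gripper opens to 85 mm and grips with 20 to 120 N. Pads are 22 mm wide; open, the fingers measure 114 mm over their backs; the gripper's body (76 mm by 85 mm) begins 54 mm behind the grasp point. The pads swing forward as they close: fully open they stand 13 mm farther back than shut.
Start: joints at [1.185, 0.326, -0.193, 1.052, 0, 1.437], TCP at [0.137, 0.533, 0.231] pointing down, gripper open.
Joint ranges: [-2.65, 2.65], [-0.97, 1.79], [-1.3, 1.35], [-1.93, 2.1], [-1.47, 1.37], [-3.14, 3.14]. Speed limits (rad/s): [2.57, 2.57, 3.14, 3.14, 3.14, 3.14].

INTERFACE

Orientations are given as a unit quaternion [x, y, z, w].
In Python, from rig import bot gives the robot as it stands.
- The arm moves only by the tool step_arm, never from a script. Its argument "motion" is a list of rows, each a list of 5 numbers: the shift along the tool's x, y, z in m, then the turn about the tool's z in degrees, then the finger opening in m, from 0 to 0.0854. A call has 1 to 5 rows; each row is the pose to reach, as a shift and turn from the pose commanded when the call began, along the tool's axes at that moment; what a row does not reach only later rows make up. A row lasts 1/8 s, in which the tool goes at most 62.5 mm and 10.7 degrees, less where a joint would pass 70% of its speed; a pose out of reach is approached as far as the arm can. A call with a gripper value outside its range is refused whole. The fingers move at their own pace and stop on an object; the grip force is fixed at half the most. Time passes only in rows, so rows that repeat a pose let the fingers close. It gives the time, the measured TCP pose, the force, the opening and the grip force at its end, in the units of the state.
- bot.observe(): the state, without advancing time (a new reading comes with each control period).
- bot.get_image(name): name is "scene" or "top" or "wrist"; returns the picture (384x512x3 uint8, blue, green, red); there is no depth.
- bot.camera_model(name): a dict with "fx", "fy", "cx", "cy" (pixels), "R" (3x3) and "t" (3): a world point X has camera coordinates R X + t. Camera axes: x right, y down, z forward; pixel columns grow to the right and rows downward; lengths in m; the calibration is good to about 2 mm. A picture is of the moment at which its call begins: read the wrist's pose just before it. camera_model takes no time and is no camera call; for the wrist camera it gives the pose at the moment of the call.
- bot.sign_off(): hands the job in; it is judged then, once.
The state is a dict: "clock": time; "q": joint angles; "joint_vel": joint speeds; "tau": joint torques, N m; "ee_pos": TCP position; "tool_rot": TCP orientation; "force": force on the tool from outside, world axes, zero at the start; "wrist_torque": the same for the moment, N m; "gripper_width": finger opening in m; "grasp_force": force on a finger pad.
Only numpy, scipy, OpenCV 4.12 (cv2) and the standard library are available. Lean on these libraries where they do the work, as an engineer would, in place of code of your own. Each camera call takes 0.05 s, during which the arm holds its last target. There are 200 camera calls.

## Working session

There is one attempt and no reset: what is moved stays moved. The work goes in short steps, Python scripts to look and compute and a tool call to move; the robot and the scene stay as the last step left them, time stands still between calls to the robot, and variables do not carry over. Pictures are saved under pics/ and viewed, at most 10 in all, crops included, and the job is handed in when it is done.

Besides the shell and the picture viewer there is one more tool, called by a JSON object that holds its "method" and its "body". step_arm: Moves the arm, as the interface text tells. Its arguments: {"type":"object","properties":{"motion":{"type":"array"}},"required":["motion"]}

```bash
mkdir -p pics
python3 - <<'E'
from rig import bot
import cv2,numpy as np
s=bot.observe();print(s['clock'],s['ee_pos'],s['tool_rot'],s['gripper_width'])
for n in("scene","top"):
    im=bot.get_image(n);cv2.imwrite(f"pics/{n}0.png",im)
    m=bot.camera_model(n);print(n,-np.array(m['R']).T@m['t'],m['fx'])
a=cv2.imread("pics/scene0.png");b=cv2.imread("pics/top0.png")
E
```

```text
0.0 [0.13678263 0.53210606 0.23049306] [ 1.25560054e-01  9.92085630e-01 -8.49451689e-04 -2.32113184e-04] 0.08566235353276389
scene [-0.18132771 -0.5007782   0.74726582] 378.8120056155096
top [0.42043798 0.02224274 1.35823462] 476.98598810488585
```

View pics/top0.png

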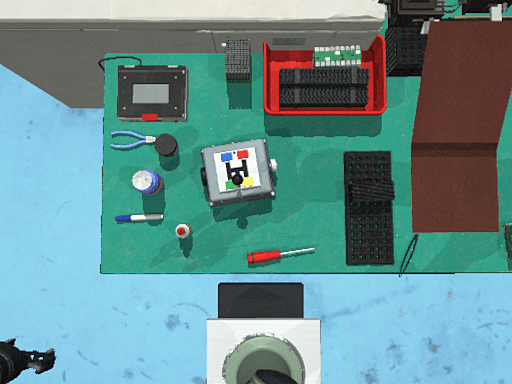

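View pics/scene0.png

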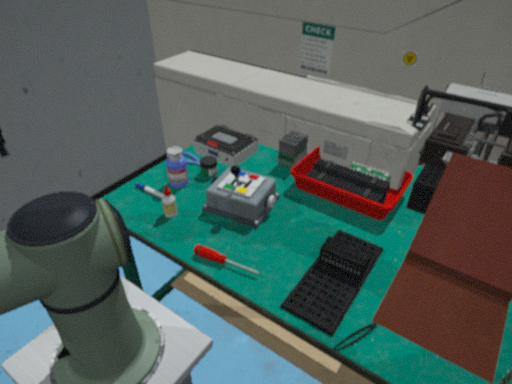

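The top view shows the gearbox at about (238,172), with blue far-left (227,157), red far-right (243,155), green near-left (232,185), yellow near-right (247,182), and the knob near (238,178). The lever therefore goes far, then right, then near.

```bash
cat > h.py <<'E'
import cv2,numpy as np
from rig import bot
from scipy.spatial.transform import Rotation as Ro
def ray(m,u,v,z):
    R=np.array(m['R']);c=-R.T@np.array(m['t']);d=R.T@[(u-m['cx'])/m['fx'],(v-m['cy'])/m['fy'],1]
    return c+d*(z-c[2])/d[2]
def proj(m,X):
    p=np.array(m['R'])@X+np.array(m['t']);return m['fx']*p[0]/p[2]+m['cx'],m['fy']*p[1]/p[2]+m['cy']
def cen(mask,box):
    M=np.zeros_like(mask);x0,y0,x1,y1=box;M[y0:y1,x0:x1]=mask[y0:y1,x0:x1]
    n,l,s,c=cv2.connectedComponentsWithStats(M);i=1+np.argmax(s[1:,4]);return c[i],s[i]
E
python3 - <<'E'
from h import *
im=cv2.imread("pics/top0.png");m=bot.camera_model("top");h=cv2.cvtColor(im,cv2.COLOR_BGR2HSV)
H,S,V=cv2.split(h);box=(212,145,264,195);P={}
for n,lo,hi in(("yellow",20,34),("green",45,80),("blue",100,125),("red",170,180)):
    k=((H>=lo)&(H<=hi)&(S>130)&(V>80)).astype(np.uint8)
    if n=="red":k|=((H<8)&(S>130)&(V>80)).astype(np.uint8)
    c,s=cen(k,box);P[n]=ray(m,*c,.087);print(n,c,s,P[n])
c=sum(P.values())/4
ax=(P["blue"]+P["red"]-P["green"]-P["yellow"]);ay=P["blue"]+P["green"]-P["red"]-P["yellow"]
print(c,np.arctan2(ax[1],ax[0]),np.arctan2(-ay[0],ay[1]),np.linalg.norm(ax)/4,np.linalg.norm(ay)/4)
cv2.imwrite("pics/topc.png",cv2.resize(im[125:220,185:290],None,fx=6,fy=6,interpolation=cv2.INTER_CUBIC))
E
```

```text
yellow [246.96103896 181.8961039 ] [241 178  12   9  77] [0.53002888 0.04233699 0.087     ]
green [230.04761905 184.84126984] [226 181  11   8  63] [0.52219371 0.08754589 0.087     ]
blue [225.88607595 156.73417722] [221 153  11   9  79] [0.59787104 0.09885896 0.087     ]
red [242.07407407 153.92592593] [237 150  11   9  81] [0.60541063 0.05542455 0.087     ]
[0.56387606 0.0710416  0.087     ] 0.16014714031933586 0.17173670264298183 0.03825427972143592 0.02249169184494492
```

View pics/topc.png

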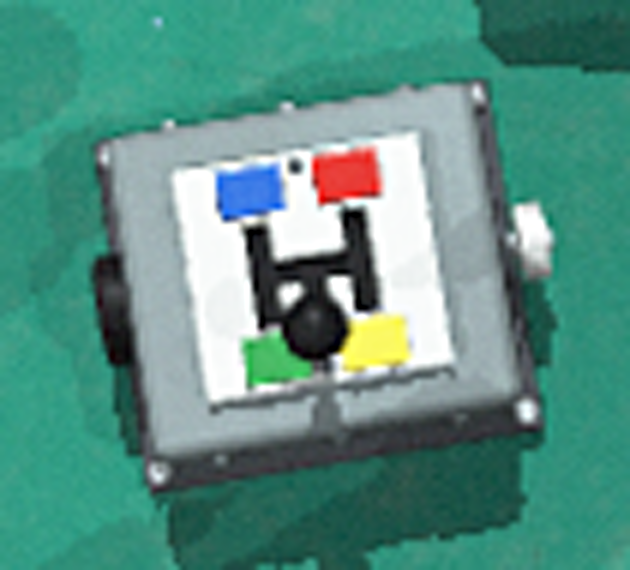

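Yellow is confirmed as near-right. The gearbox centre is about (0.564, 0.071) with yaw about 0.17. I'll shut the fingers and approach the near side.

{"method": "step_arm", "body": {"motion": [[-0.046,-0.037,0,-5,0],[-0.092,-0.074,0,-10,0],[-0.138,-0.111,0,-15,0],[-0.184,-0.148,0,-20,0],[-0.23,-0.185,0,-24,0]]}}

```text
clock: 0.72
ee_pos: [0.3143, 0.2945, 0.2311]
tool_rot: [-0.085, 0.996, -0.0, 0.0]
force: [0.4, 1.0, 0.3]
gripper_width: 0.0
grasp_force: 0.0
```

```bash
cat >> h.py <<'E'
G=np.array([.564,.0707]);yaw=.170
def goal(gx,gy,z,turn=True):
    s=bot.observe();R=Ro.from_quat(s['tool_rot']).as_matrix();p=np.array(s['ee_pos'])
    ex=np.array([np.cos(yaw),np.sin(yaw)]);ey=np.array([-ex[1],ex[0]])
    g=[(p[:2]-G)@ex*1e3,(p[:2]-G)@ey*1e3,p[2]*1e3]
    w=G+gx/1e3*ex+gy/1e3*ey
    d=R.T@(np.append(w,z/1e3)-p)
    a=np.degrees(np.arctan2(R[1,0],R[0,0]))-np.degrees(yaw)
    print("t",s['clock'],"gear xyz mm",np.round(g,1),"shift",np.round(d,4),"toolx angle rel gear",round(a,1),"F",np.round(s['force'],1),"w",s['gripper_width'])
E
python3 -c "
from h import *
goal(-78,0,231)"
```

```text
t 0.725 gear xyz mm [-208.2  262.9  231.1] shift [-1.302e-01 -2.628e-01  2.000e-04] toolx angle rel gear -180.0 F [0.4 1.  0.3] w 2.3537689099003555e-05
```

{"method": "step_arm", "body": {"motion": [[-0.026,-0.053,0,0,0],[-0.052,-0.106,0,0,0],[-0.078,-0.158,0,0,0],[-0.104,-0.21,0,0,0],[-0.13,-0.263,0,0,0]]}}

```text
clock: 1.35
ee_pos: [0.4863, 0.0568, 0.2311]
tool_rot: [-0.083, 0.997, 0.0, -0.0]
force: [-0.0, 0.3, -0.8]
gripper_width: -0.0001
grasp_force: 0.0
```

```bash
python3 -c "
from h import *
goal(-78,0,138)
im=bot.get_image('wrist');m=bot.camera_model('wrist');cv2.imwrite('pics/w0.png',im)
mt=bot.camera_model('top');print('knob top ray',ray(mt,237.3,179.2,.147))
print(-np.array(m['R']).T@m['t'],m['fx'],m['cx'],m['cy'])
"
```

```text
t 1.35 gear xyz mm [-79.   -0.6 231.1] shift [-0.001   0.0006  0.0931] toolx angle rel gear -180.2 F [-0.   0.3 -0.8] w -0.0001063667123931142
knob top ray [0.53178822 0.06600946 0.147     ]
[0.41975949 0.04045569 0.37377945] 344.12381692245015 253.22811358770264 196.07908925084652
```

View pics/w0.png

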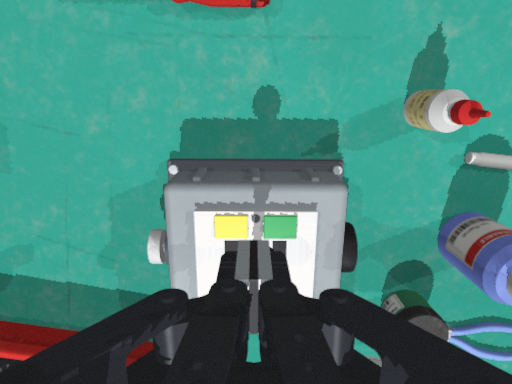

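The wrist view shows the plate square to the tool, with yellow at (231,227) and green at (281,227). The shut fingers hide the knob. Next I'll check the gearbox pose from these two tabs.

```bash
python3 -c "
from h import *
im=cv2.imread('pics/w0.png');m=bot.camera_model('wrist');H,S,V=cv2.split(cv2.cvtColor(im,cv2.COLOR_BGR2HSV))
for lo,hi in((20,34),(45,75)):
    k=((H>=lo)&(H<=hi)&(S>130)&(V>80)).astype(np.uint8);c,s=cen(k,(205,210,305,242));p=ray(m,*c,.087)[:2]-G
    print(c,s,p@[np.cos(yaw),np.sin(yaw)]*1e3,p@[-np.sin(yaw),np.cos(yaw)]*1e3)
"
```

```text
[229.80787402 225.51181102] [215 216  33  22 635] -35.193311181294256 -28.877254370301426
[282.40076336 220.69083969] [264 216  32  19 262] -39.45500808748293 17.94438876597591
```

{"method": "step_arm", "body": {"motion": [[-0.001,0.0005,0.03,0,0],[-0.001,0.0005,0.06,0,0],[-0.001,0.0005,0.093,0,0],[-0.001,0.0005,0.093,0,0]]}}

```text
clock: 1.9
ee_pos: [0.4839, 0.0593, 0.1361]
tool_rot: [-0.083, 0.997, 0.0, -0.003]
force: [-0.5, 0.4, 0.1]
gripper_width: -0.0004
grasp_force: 0.0
```

```bash
python3 -c "
from h import *
goal(-78,0,138)
m=bot.camera_model('wrist');im=bot.get_image('wrist');cv2.imwrite('pics/w1.png',im);H,S,V=cv2.split(cv2.cvtColor(im,cv2.COLOR_BGR2HSV))
for lo,hi in((20,34),(45,75)):
    k=((H>=lo)&(H<=hi)&(S>110)&(V>60)).astype(np.uint8);c,s=cen(k,(150,100,350,300))
    c=(s[0]+s[2]/2,s[1]+s[3]/2);p=ray(m,*c,.087)[:2]-G
    print(c,s,p@[np.cos(yaw),np.sin(yaw)]*1e3,p@[-np.sin(yaw),np.cos(yaw)]*1e3)
goal(-78,0,138)
"
```

```text
t 1.9 gear xyz mm [-80.9   2.4 136.1] shift [-0.0029 -0.0023 -0.0019] toolx angle rel gear -180.2 F [-0.5  0.4  0.1] w -0.0004479593754896416
(np.float64(206.0), np.float64(284.0)) [193 269  26  30 558] -39.192462394535 -27.217605556970522
(np.float64(299.5), np.float64(284.0)) [289 270  21  28 428] -38.99682176469208 31.432993187588355
t 1.95 gear xyz mm [-79.4   2.1 137.7] shift [-0.0014 -0.0021 -0.0003] toolx angle rel gear -180.2 F [0.3 0.2 0.5] w 2.0501864600738625e-05
```

View pics/w1.png

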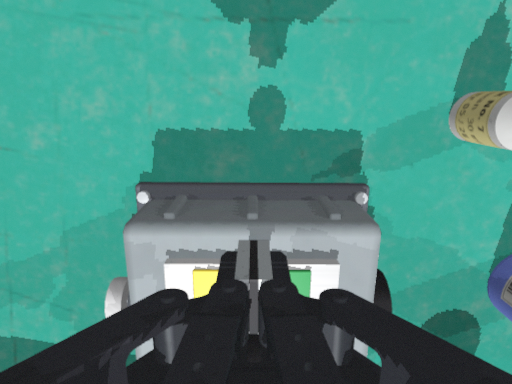

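The plate midline sits at column 252, within 2 mm of my estimate. Now I'll push the knob far, out of park.

{"method": "step_arm", "body": {"motion": [[-0.01,-0.001,0,0,0],[-0.02,-0.001,0,0,0],[-0.027,-0.001,0,0,0],[-0.034,-0.001,0,0,0],[-0.04,-0.001,0,0,0]]}}

```text
clock: 2.58
ee_pos: [0.5264, 0.0649, 0.1383]
tool_rot: [-0.083, 0.997, 0.0, -0.0]
force: [-1.8, -0.8, 1.6]
gripper_width: -0.0003
grasp_force: 1.0
```

```bash
python3 -c "
from h import *
goal(-26,1,138)"
```

```text
t 2.575 gear xyz mm [-38.    0.7 138.3] shift [-0.012   0.0003  0.0003] toolx angle rel gear -180.2 F [-1.8 -0.8  1.6] w -0.00032896449086070414
```

{"method": "step_arm", "body": {"motion": [[-0.003,0,0,0,0],[-0.006,0,0,0,0],[-0.009,0,0,0,0],[-0.011,0,0,0,0],[-0.011,0,0,0,0]]}}

```text
clock: 3.2
ee_pos: [0.5371, 0.0667, 0.1383]
tool_rot: [-0.083, 0.997, 0.0, 0.0]
force: [-1.5, 0.3, -0.2]
gripper_width: -0.0
grasp_force: 0.6
```

```bash
python3 -c "
from h import *
goal(-26,1,138)
im=bot.get_image('top');cv2.imwrite('pics/t1.png',cv2.resize(im[125:220,185:290],None,fx=6,fy=6,interpolation=cv2.INTER_CUBIC))
im=bot.get_image('scene');cv2.imwrite('pics/s1.png',cv2.resize(im[140:240,180:300],None,fx=6,fy=6,interpolation=cv2.INTER_CUBIC))
"
```

```text
t 3.2 gear xyz mm [-27.2   0.6 138.3] shift [-0.0012  0.0004  0.0003] toolx angle rel gear -180.2 F [-1.5  0.3 -0.2] w -4.447155198327581e-05
```

View pics/s1.png

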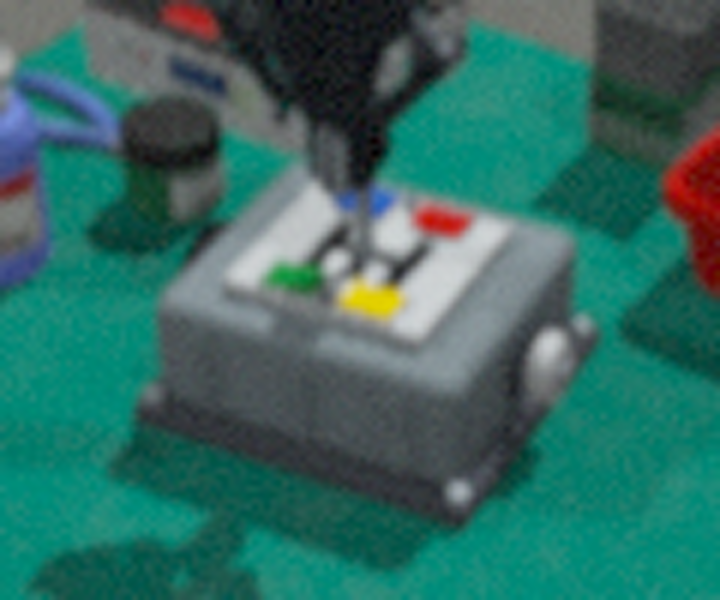

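The lever now stands upright over the cross channel, with no wall force yet. I'll push a little further to find the wall.

{"method": "step_arm", "body": {"motion": [[-0.001,0,0,0,0],[-0.002,0,0,0,0],[-0.003,0,0,0,0],[-0.003,0,0,0,0]]}}

```text
clock: 3.8
ee_pos: [0.54, 0.0672, 0.1383]
tool_rot: [-0.083, 0.997, 0.0, 0.0]
force: [-1.4, 0.2, 0.1]
gripper_width: -0.0
grasp_force: 0.7
```

{"method": "step_arm", "body": {"motion": [[-0.001,0,0,0,0],[-0.002,0,0,0,0],[-0.002,0,0,0,0]]}}

```text
clock: 4.18
ee_pos: [0.542, 0.0675, 0.1383]
tool_rot: [-0.083, 0.997, -0.0, 0.0]
force: [-1.7, 0.3, 0.9]
gripper_width: 0.0004
grasp_force: 0.7
```

{"method": "step_arm", "body": {"motion": [[-0.001,0,0,0,0],[-0.002,0,0,0,0],[-0.002,0,0,0,0]]}}

```text
clock: 4.55
ee_pos: [0.5434, 0.0678, 0.1382]
tool_rot: [-0.083, 0.997, -0.0, -0.0]
force: [-4.0, -0.6, 2.7]
gripper_width: 0.0001
grasp_force: 1.8
```

I've found the wall: the force jumped to 4 N. Next I'll back off, go round to the left side, and push right.

{"method": "step_arm", "body": {"motion": [[0.02,0,0,0,0],[0.035,0.012,0,0,0],[0.035,0.05,0,0,0],[0,0.05,0,0,0],[-0.022,0.05,0,0,0]]}}

```text
clock: 5.18
ee_pos: [0.5595, 0.1217, 0.1387]
tool_rot: [-0.084, 0.996, 0.0, 0.002]
force: [0.0, -0.3, 0.2]
gripper_width: 0.0
grasp_force: 0.0
```

{"method": "step_arm", "body": {"motion": [[0,-0.006,0,0,0],[0,-0.012,0,0,0],[0,-0.018,0,0,0],[0,-0.022,0,0,0],[0,-0.022,0,0,0]]}}

```text
clock: 5.8
ee_pos: [0.5606, 0.0988, 0.1384]
tool_rot: [-0.083, 0.997, 0.0, -0.0]
force: [-0.3, 0.9, 0.5]
gripper_width: 0.0002
grasp_force: 0.4
```

```bash
python3 -c "
from h import *
goal(2,-15,138)"
```

```text
t 5.8 gear xyz mm [  1.4  28.3 138.4] shift [-0.0008 -0.0433  0.0004] toolx angle rel gear -180.2 F [-0.3  0.9  0.5] w 0.00020799038750002777
```

{"method": "step_arm", "body": {"motion": [[0,-0.007,0,0,0],[0,-0.014,0,0,0],[0,-0.021,0,0,0],[0,-0.028,0,0,0],[0,-0.034,0,0,0]]}}

```text
clock: 6.42
ee_pos: [0.5665, 0.065, 0.1381]
tool_rot: [-0.083, 0.997, 0.0, -0.0]
force: [-1.1, 2.5, -0.6]
gripper_width: -0.0
grasp_force: 0.7
```

{"method": "step_arm", "body": {"motion": [[0,-0.002,0,0,0],[0,-0.004,0,0,0],[0,-0.006,0,0,0],[0,-0.006,0,0,0]]}}

```text
clock: 6.92
ee_pos: [0.5676, 0.0596, 0.1383]
tool_rot: [-0.083, 0.997, -0.0, 0.0]
force: [-0.5, 0.5, -0.3]
gripper_width: 0.0001
grasp_force: 0.5
```

```bash
python3 -c "
from h import *
goal(2,-15,138)"
```

```text
t 6.925 gear xyz mm [  1.7 -11.6 138.3] shift [-0.0003 -0.0034  0.0003] toolx angle rel gear -180.2 F [-0.5  0.5 -0.3] w 8.773462289997312e-05
```

{"method": "step_arm", "body": {"motion": [[0,-0.001,0,0,0],[0,-0.002,0,0,0],[0,-0.003,0,0,0],[0,-0.003,0,0,0]]}}

```text
clock: 7.42
ee_pos: [0.5681, 0.0566, 0.1383]
tool_rot: [-0.083, 0.997, -0.0, 0.0]
force: [0.3, 1.2, -0.8]
gripper_width: 0.0003
grasp_force: 0.6
```

{"method": "step_arm", "body": {"motion": [[0,-0.001,0,0,0],[0,-0.002,0,0,0],[0,-0.002,0,0,0]]}}

```text
clock: 7.8
ee_pos: [0.5683, 0.0549, 0.1382]
tool_rot: [-0.083, 0.997, 0.0, -0.0]
force: [0.6, 3.5, -0.4]
gripper_width: 0.0003
grasp_force: 1.1
```

```bash
python3 -c "
from h import *
goal(2,-15,138)
im=bot.get_image('top');cv2.imwrite('pics/t2.png',cv2.resize(im[125:220,185:290],None,fx=6,fy=6,interpolation=cv2.INTER_CUBIC))
im=bot.get_image('scene');cv2.imwrite('pics/s2.png',cv2.resize(im[140:240,180:300],None,fx=6,fy=6,interpolation=cv2.INTER_CUBIC))
"
```

```text
t 7.8 gear xyz mm [  1.6 -16.3 138.2] shift [-0.0004  0.0013  0.0002] toolx angle rel gear -180.2 F [ 0.6  3.5 -0.4] w 0.0003200084114059212
```

View pics/s2.png

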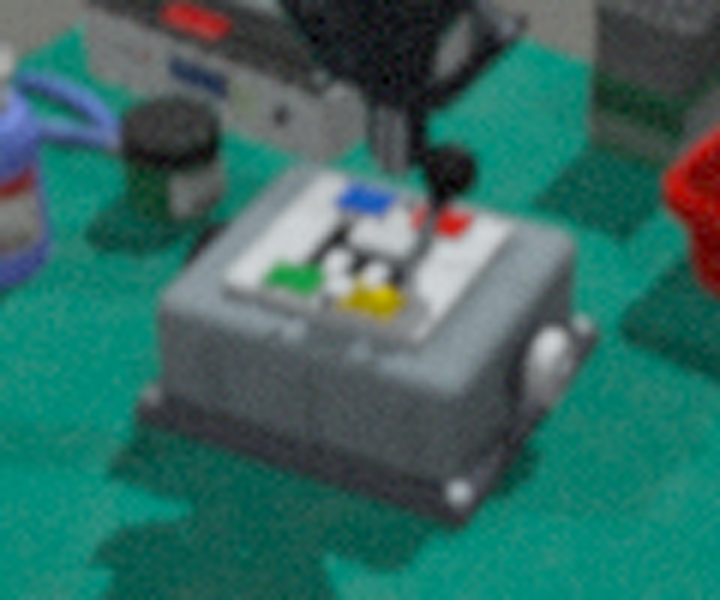

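The lever is at the right end of the cross channel (knob at (448,170) in the crop), and wall contact is felt at 3.5 N. Now I'll go round to the far side of the knob and push it near.

{"method": "step_arm", "body": {"motion": [[0,0.02,0,0,0],[-0.03,0.02,0.004,0,0],[-0.048,0.015,0.008,0,0],[-0.048,-0.027,0.008,0,0],[-0.048,-0.027,0.008,0,0]]}}

```text
clock: 8.52
ee_pos: [0.6209, 0.0346, 0.1302]
tool_rot: [-0.082, 0.997, -0.001, 0.0]
force: [0.2, 0.7, 0.1]
gripper_width: 0.0002
grasp_force: 0.0
```

{"method": "step_arm", "body": {"motion": [[0.006,0,0,0,0],[0.012,0,0,0,0],[0.018,0,0,0,0],[0.024,0,0,0,0],[0.03,0,0,0,0]]}}

```text
clock: 9.15
ee_pos: [0.5911, 0.0314, 0.131]
tool_rot: [-0.084, 0.996, 0.0, 0.001]
force: [2.0, 1.1, 1.9]
gripper_width: -0.0001
grasp_force: 1.1
```

```bash
python3 -c "
from h import *
goal(-14,-43,130)"
```

```text
t 9.15 gear xyz mm [ 20.1 -43.3 131. ] shift [0.0341 0.0002 0.0009] toolx angle rel gear -180.1 F [2.  1.1 1.9] w -7.348288888753839e-05
```

{"method": "step_arm", "body": {"motion": [[0.006,0,0,0,0],[0.012,0,0,0,0],[0.018,0,0,0,0],[0.024,0,0,0,0],[0.028,0,0,0,0]]}}

```text
clock: 9.78
ee_pos: [0.5624, 0.0264, 0.1299]
tool_rot: [-0.083, 0.997, 0.0, -0.0]
force: [3.3, 1.6, -2.3]
gripper_width: -0.0001
grasp_force: 1.8
```

{"method": "step_arm", "body": {"motion": [[0.002,0,0,0,0],[0.004,0,0,0,0],[0.005,0,0,0,0],[0.005,0,0,0,0]]}}

```text
clock: 10.28
ee_pos: [0.5609, 0.0258, 0.1306]
tool_rot: [-0.083, 0.997, 0.0, 0.003]
force: [9.3, 3.1, -6.6]
gripper_width: 0.0
grasp_force: 5.0
```

```bash
python3 -c "
from h import *
goal(-14,-43,130)"
```

```text
t 10.275 gear xyz mm [-10.7 -43.7 130.6] shift [0.0033 0.0007 0.0005] toolx angle rel gear -180.2 F [ 9.3  3.1 -6.6] w 3.560214981454532e-05
```

The knob stopped hard at 9 N. I'll back off far and up, then check.

{"method": "step_arm", "body": {"motion": [[-0.005,0,0,0,0],[-0.03,0,0,0,0],[-0.05,0,-0.03,0,0],[-0.07,0.03,-0.08,0,0],[-0.07,0.09,-0.1,0,0]]}}

```text
clock: 10.9
ee_pos: [0.6143, 0.1241, 0.2326]
tool_rot: [-0.081, 0.997, -0.001, 0.001]
force: [0.1, 0.8, -1.0]
gripper_width: -0.0002
grasp_force: 0.0
```

{"method": "step_arm", "body": {"motion": [[0,0.06,0,0,0],[0,0.12,0,0,0],[0,0.12,0,0,0]]}}

```text
clock: 11.28
ee_pos: [0.5901, 0.247, 0.2295]
tool_rot: [-0.087, 0.996, -0.0, -0.001]
force: [0.6, -0.4, 0.4]
gripper_width: -0.0
grasp_force: 0.0
```

```bash
python3 -c "
from h import *
m=bot.camera_model('top')
a=bot.get_image('top');b=bot.get_image('scene');cv2.imwrite('pics/t3r.png',a);cv2.imwrite('pics/s3r.png',b)
a=cv2.resize(a[135:205,200:280],None,fx=5,fy=5,interpolation=cv2.INTER_CUBIC);b=cv2.resize(b[150:220,200:280],None,fx=5,fy=5,interpolation=cv2.INTER_CUBIC)
cv2.imwrite('pics/f3.png',np.hstack([a,b]))
ms=bot.camera_model('scene')
for s,g in((.28,-.3),(.25,-.3)):
    k=np.array([-140*np.sin(.28 if s==.28 else .25),-42,138-10+10])/1e3
    w=np.append(G+k[0]*np.array([np.cos(yaw),np.sin(yaw)])+k[1]*np.array([-np.sin(yaw),np.cos(yaw)]),k[2]);print(k,proj(m,w),proj(ms,w))
"
```

```text
[-0.03868979 -0.042       0.138     ] (np.float64(254.2690772325632), np.float64(179.03724994931122)) (np.float64(248.2444211845973), np.float64(177.4413115558456))
[-0.03463655 -0.042       0.138     ] (np.float64(253.99985319107324), np.float64(177.4886222250492)) (np.float64(248.87555102196288), np.float64(176.71289170664423))
```

View pics/f3.png

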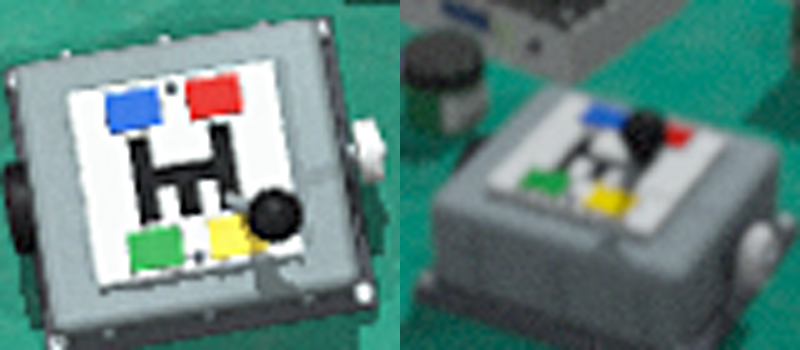

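In the top view the lever is in the yellow slot, with the knob near pixel (254.8,177.8). Next I'll measure how deep it sits.

```bash
python3 -c "
from h import *
m=bot.camera_model('top');ex=np.array([np.cos(yaw),np.sin(yaw)]);ey=np.array([-ex[1],ex[0]])
def k(f,box,z):
    im=cv2.imread(f);x0,y0,x1,y1=box
    g=cv2.resize(im[y0:y1,x0:x1],None,fx=4,fy=4,interpolation=cv2.INTER_CUBIC).max(2)
    M=cv2.morphologyEx((g<75).astype(np.uint8),cv2.MORPH_OPEN,cv2.getStructuringElement(2,(25,25)))
    c,s=cen(M,(0,0,999,999));p=(c+.5)/4-.5+[x0,y0];w=ray(m,*p,z)[:2]-G;print(p,s,w@ex*1e3,w@ey*1e3)
k('pics/top0.png',(222,165,256,195),.147);k('pics/t3r.png',(242,165,266,192),.138)
bl=lambda f:0
"
```

```text
[236.9752924  180.92792398] [ 43  52  38  29 855] -36.75739004000659 2.38579586639388
[253.97081368 179.1276533 ] [ 31  44  38  29 848] -38.788803103524536 -41.20545009695163
```

```bash
python3 -c "
from h import *
m=bot.camera_model('top');ex=np.array([np.cos(yaw),np.sin(yaw)]);ey=np.array([-ex[1],ex[0]])
for f,(x0,y0,x1,y1),z in(('pics/top0.png',(222,165,256,195),.147),('pics/t3r.png',(238,163,270,195),.138)):
    g=cv2.resize(cv2.imread(f)[y0:y1,x0:x1],None,fx=8,fy=8,interpolation=cv2.INTER_CUBIC).max(2)
    r=477/(1.358-z)*.015*8
    c=cv2.HoughCircles(cv2.GaussianBlur(g,(0,0),3),cv2.HOUGH_GRADIENT_ALT if 0 else cv2.HOUGH_GRADIENT,1,200,param1=120,param2=8,minRadius=int(r-4),maxRadius=int(r+4))
    c=c[0,0];p=(c[:2]+.5)/8-.5+[x0,y0];w=ray(m,*p,z)[:2]-G;print(p,c[2]/8,r/8,w@ex*1e3,w@ey*1e3)
"
```

```text
[236.875 179.125] 5.675 5.908340214698596 -32.167046731510865 1.861737867271284
[254.375 177.625] 5.4375 5.864754098360654 -35.14754674276467 -42.88953239266593
```

The measured depth is ambiguous, between -35 and -38 mm. One more gentle push at ball height will confirm it has reached the slot end.

```bash
python3 -c "
from h import *
goal(35,-43,230)"
```

```text
t 11.375 gear xyz mm [ 56.2 165.6 229.5] shift [ 2.090e-02 -2.087e-01 -1.000e-04] toolx angle rel gear -180.1 F [-0.4  0.4  0.3] w 2.5560059116875633e-05
```

{"method": "step_arm", "body": {"motion": [[0.005,-0.055,0,0,0],[0.01,-0.11,0,0,0],[0.015,-0.16,0,0,0],[0.021,-0.208,0.04,0,0],[0.021,-0.208,0.092,0,0]]}}

```text
clock: 12.0
ee_pos: [0.6073, 0.029, 0.1385]
tool_rot: [-0.079, 0.997, -0.001, 0.002]
force: [-0.5, 1.2, -0.3]
gripper_width: -0.0002
grasp_force: 0.0
```

{"method": "step_arm", "body": {"motion": [[0.01,0,0,0,0],[0.02,0,0,0,0],[0.03,0,0,0,0],[0.038,0,0,0,0],[0.042,0,0,0,0]]}}

```text
clock: 12.62
ee_pos: [0.5646, 0.0283, 0.1391]
tool_rot: [-0.084, 0.996, -0.0, 0.001]
force: [0.0, 0.5, 0.4]
gripper_width: -0.0
grasp_force: 0.0
```

```bash
python3 -c "
from h import *
goal(-14,-43,138)"
```

```text
t 12.625 gear xyz mm [ -6.5 -41.9 139.1] shift [ 0.0075 -0.0011  0.0011] toolx angle rel gear -180.1 F [0.  0.5 0.4] w -3.2568120564353596e-05
```

{"method": "step_arm", "body": {"motion": [[0.002,-0.001,0,0,0],[0.004,-0.001,0,0,0],[0.006,-0.001,0,0,0],[0.007,-0.001,0,0,0],[0.008,-0.001,0,0,0]]}}

```text
clock: 13.25
ee_pos: [0.5602, 0.0261, 0.1387]
tool_rot: [-0.084, 0.996, 0.0, 0.003]
force: [8.6, 2.0, -3.2]
gripper_width: 0.0002
grasp_force: 3.9
```

```bash
python3 -c "
from h import *
goal(-14,-43,138)"
```

```text
t 13.25 gear xyz mm [-11.3 -43.3 138.7] shift [0.0028 0.0003 0.0007] toolx angle rel gear -180.2 F [ 8.6  2.  -3.2] w 0.00015450578094432831
```

It hits the same hard stop at -11 mm, which puts the knob at about -38 mm, so it's fully in. I'll retreat clear.

{"method": "step_arm", "body": {"motion": [[-0.008,0,0,0,0],[-0.035,0,0,0,0],[-0.05,0,-0.05,0,0],[-0.06,0.03,-0.1,0,0],[-0.06,0.08,-0.1,0,0]]}}

```text
clock: 13.88
ee_pos: [0.6062, 0.1144, 0.2423]
tool_rot: [-0.082, 0.997, -0.0, 0.004]
force: [-0.7, 0.7, -0.1]
gripper_width: -0.0
grasp_force: 0.0
```

{"method": "step_arm", "body": {"motion": [[0,0.06,0,0,0],[0,0.12,0,0,0],[0,0.12,0,0,0],[0,0.12,0,0,0]]}}

```text
clock: 14.38
ee_pos: [0.5826, 0.2328, 0.2375]
tool_rot: [-0.084, 0.996, -0.0, -0.001]
force: [-0.2, -0.8, -1.0]
gripper_width: -0.0001
grasp_force: 0.0
```

```bash
python3 -c "
from h import *
a=bot.get_image('top');b=cv2.imread('pics/t3r.png');print(cv2.absdiff(a[140:200,205:275],b[140:200,205:275]).mean())
print(bot.sign_off())"
```

```text
2.334206349206349
the job is handed in; nothing more can be done
None
```

I pushed the lever out of park and along the gate into the yellow (near-right) slot until it hit a hard stop at about 9 N, then moved the arm clear and handed in the job at about 14 s; the images put the knob 35–39 mm into the slot, against about 39 mm when fully in.

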